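# Lock a coat hook into a laundry-closet storage rail

### The job

Take the steel hook out of its grey stand, find the keyhole opening in the top of the aluminium rail with its T-foot, feeling gently for it along the rail, and drop the foot in lengthwise. Then press it down against the spring, twist it a quarter turn so that the foot lies crosswise under the strip, and let go so that the hook stays upright, locked in the rail. Be gentle: never push on the rail with more than 35 N, with hook or hand, and leave the blue bottle, carton and jar where they are.

Things in the scene. Friction and masses are not known exactly. Their poses are not given: they have to be found in the camera images.
- hook: Loose steel hook, 0.06 to 0.12 kg, upright with its foot in the stand's hole. Origin: centre of the foot's underside; z up; x along the foot. From below: T-foot 22 (x) by 10 (y) by 6 mm high; round neck 9 mm thick, z 6 to 13; flange 32 mm across, z 13 to 18; grip tab above. A half turn makes no difference, and it may be twisted either way.
- hook_grip (a point): Middle of the hook's flat grip tab, 38 mm above the foot's underside, axes as the hook's. The tab is 30 (x) by 12 (y) by 40 mm high, z 18 to 58 mm over the foot's underside, to be pinched across its 12 mm. An 8 mm thick prong leaves its +x end, reaches x = 42 mm and rises to 54 mm over the foot's underside.
- stand: Fixed grey block, 90 (x) by 70 (y) by 30 mm high, origin at the centre of its underside. An oblong hole, 25.5 by 13.5 mm and 20 mm deep, in the middle of its top holds the hook's foot, the hook's flange resting on the top, hook x along block x. Lift the hook at least 15 mm to clear it.
- rail: Aluminium rail screwed to the worktop: 240 (x, its length) by 40 (y) by 22 mm high, low mounting ears beside its ends; origin at the centre of its underside. A U-channel (walls 6 mm, inner width 28 mm) holds a flush, immovable keyhole strip, 180 mm long, 4 mm thick, z 18 to 22 mm, with one oblong opening, 25 (x) by 12 (y) mm, on the centre line, its top edges chamfered.
- rail_top (a point): Centre of the rail's top face, 22 mm above the worktop. NOT the opening: how far along the strip was fitted differs and is not measured; the opening's centre lies anywhere from -25 to +25 mm of here along the rail. It shows as a dark oblong from above and is felt when the foot, slid along the strip under light pressure (2 to 5 N), loses its support.
- spring (a point): Point 15 mm above the rail's underside at its middle: height of the free top of a sprung black strip inside, a soft floor for the foot: about 4 N at first, 0.5 N more per mm. The flange lands on the rail top, a hard stop, with the foot's underside at 9 mm. The foot can turn below 12 mm. Let go crosswise it is clamped up at 12 mm, locked; let go lengthwise it rises to 15 mm.
- spray: Bystander: blue bottle, 64 mm across, 170 mm high; origin at the centre of its base.
- carton: Bystander: cardboard box, 70 by 110 by 60 mm high; origin at the centre of its base.
- jar: Bystander: white jar, 70 mm across, 85 mm high; origin at the centre of its base.

How it is judged:
By the outcome, as a careful person would: the job done as asked, in the order asked, and still so for the second after the job is handed in, with the robot touching nothing.
It also fails if it takes over 67 s, if anything falls off the work surface, if the arm or the gripper's body presses on something with over 40 N, if the wrist force passes 120 N, or if a joint passes its speed limit or range.

### The arm

A 6-joint arm with a two-finger parallel gripper is mounted at the origin on the work surface. World frame = base frame: x ahead of the robot, y to its left, z up, the work surface at z = 0. Lengths are in m, angles in degrees, forces in N, time in s.
With the tool pointing down it reaches from about 0.375 to 0.75 m from the base axis. Payload 9 kg.
Tool frame: the origin (TCP) lies where the fingers leave the gripper's body, on its centre line; the fingertips stand 73 mm ahead of it and the grasp point (between the pads) lies 54 mm ahead of it (robot.tip_reach is the distance from the TCP to the fingertips, in m); z points along the fingers, y is the line along which they close (so a half turn about z gives the same grasp; the last joint's range is limited). The gripper opens to 85 mm and grips with 20 to 120 N. Pads are 22 mm wide; open, the fingers measure 114 mm over their backs; the gripper's body (76 mm by 85 mm) begins 54 mm behind the grasp point. The pads swing forward as they close: fully open they stand 13 mm farther back than shut.
Start: joints at [55.48, 5.964, 5.575, 89.605, 0, 77.527], TCP at [0.225, 0.556, 0.304] pointing down, gripper open.
Joint ranges: [-171.21, 171.21], [-48.23, 106.86], [-62.78, 66.21], [-105.2, 120.99], [-86.42, 89.51], [-180, 180]. Speed limits (degrees/s): [127.2, 127.2, 147.25, 180, 180, 180].

### API

Orientations are given as [roll, pitch, yaw] about the fixed x, y, z axes, in that order (R = Rz(yaw) Ry(pitch) Rx(roll)).
In Python, from plant import robot gives the robot as it stands. Calls block until the motion is done:
- robot.move_pose(position, orientation): joint-space move of the TCP to a pose.
- robot.line_to(position, vel=0.15, rotation=None, guard=None): straight line of the TCP; rotation=None keeps the orientation; vel is the mean speed in m/s. With guard (N) it stops when the force on the tool has changed by that much, and returns True; else False.
- robot.goto_joints(angles): joint-space move.
- robot.set_gripper(opening): finger opening in m; the grip force is fixed at half the most; returns when the fingers have stopped.
- robot.pause(seconds).
- robot.ik(position, orientation): joint angles nearest the present ones, or None.
- robot.observe(): the state.
- robot.grab_frame(name): name is "scene" or "side" or "wrist"; returns the picture (400x640x3 uint8, blue, green, red); there is no depth.
- robot.get_calibration(name): a dict with "vertical_fov" (degrees; the focal length in pixels is half the picture's height over the tangent of half this angle, whatever the lens; pixels are square), "cx", "cy" (the principal point, pixels), "rvec" (rotation vector, rad) and "tvec" (3), from world to camera coordinates, as OpenCV has them. Camera axes: x right, y down, z forward; pixel columns grow to the right and rows downward; lengths in m; the calibration is good to about 2 mm. A picture is of the moment at which its call begins: read the wrist's pose just before it. get_calibration takes no time and is no camera call; for the wrist camera it gives the pose at the moment of the call.
A pose or a line that the arm cannot do raises robot.IKError and nothing moves.
- robot.job_done(): hands the job in; it is judged then, once.
The state is a dict: "time": time; "q": joint angles; "qvel": joint speeds; "joint_torque": joint torques, N m; "tool_pos": TCP position; "tcp_rot": TCP orientation; "ft_force": force on the tool from outside, world axes, zero at the start; "torque": the same for the moment, N m; "gripper_width": finger opening in m; "gripper_force": force on a finger pad.
Only numpy, scipy, OpenCV 4.12 (cv2) and the standard library are available. Lean on these libraries where they do the work, as an engineer would, in place of code of your own. Each camera call takes 0.05 s, during which the arm holds its last target. There are 200 camera calls.

## Working session

There is one attempt and no reset: what is moved stays moved. The work goes in short steps, each a Python script; the robot and the scene stay as the last script left them, time stands still between calls to the robot, and variables do not carry over. Pictures are saved under pics/ and viewed, at most 10 in all, crops included, and the job is handed in when it is done.

```bash
ls; mkdir -p pics; python3 - <<'E'
from plant import robot
import cv2
s=robot.observe(); print(s)
for n in("scene","side","wrist"):
    c=robot.get_calibration(n); print(n,c)
    cv2.imwrite(f"pics/{n}0.png",robot.grab_frame(n))
E
```

```text
pics
{'time': 0.0, 'q': array([5.54791804e+01, 6.00036424e+00, 5.52747476e+00, 8.96055458e+01,
       1.76696690e-03, 7.75261966e+01]), 'qvel': array([ 0.08590826,  0.08772881, -0.06586556,  0.03520285, -0.13122373,
       -0.02348992]), 'joint_torque': array([-1.04469062e-03, -5.56932986e+01,  5.03647864e+01,  1.70865969e-02,
       -4.73315868e-04, -9.81616580e-06]), 'tool_pos': array([0.22507071, 0.55592782, 0.30310842]), 'tcp_rot': array([-1.79923798e+02, -1.86667358e-02,  1.57952970e+02]), 'ft_force': array([ 1.50984503, -0.41001085, -0.01191206]), 'torque': array([-0.01489484, -0.04749684,  0.00772655]), 'gripper_force': 0.0, 'gripper_width': 0.08503297280163882}
scene {'vertical_fov': 50.167339318973376, 'cx': 319.7974253510879, 'cy': 198.84333368427147, 'rvec': array([ 1.46670598,  2.05048159, -0.92381077]), 'tvec': array([ 0.22437208, -0.33189994,  1.53228376])}
side {'vertical_fov': 53.56758141530733, 'cx': 319.35851810542096, 'cy': 203.16562854092493, 'rvec': array([ 0.261397  , -2.9041526 ,  1.01726055]), 'tvec': array([0.59415505, 0.13539495, 0.80563   ])}
wrist {'vertical_fov': 69.47331405228941, 'cx': 319.31670250884775, 'cy': 197.21149784874774, 'rvec': array([-2.40586237, -1.62271923, -0.2270081 ]), 'tvec': array([-0.59961235, -0.03573648,  0.37735345])}
```

View pics/scene0.png

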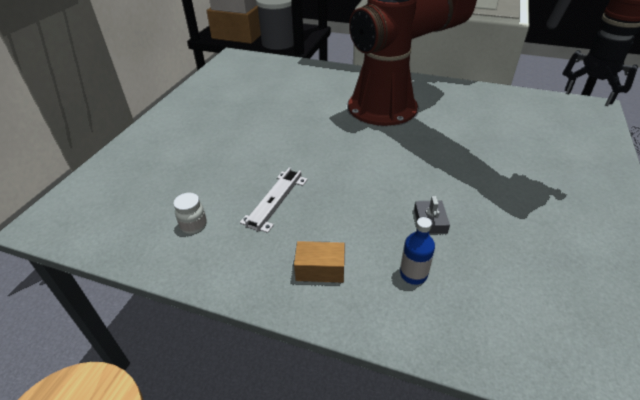

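View pics/wrist0.png

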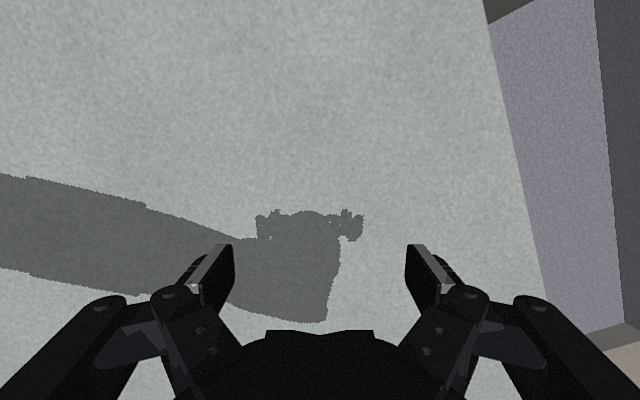

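The scene view shows the hook in its stand at about (432,213), the bottle close by at (417,255), the rail from (292,172) to (257,228) with a dark opening near (270,199), the jar at (189,213) and the carton at (320,262). The wrist view shows only bare table.

```bash
cat > h.py <<'E'
from plant import robot
import cv2, numpy as np
from scipy.spatial.transform import Rotation as Ro
def cam(n):
    c=robot.get_calibration(n); f=200/np.tan(np.radians(c["vertical_fov"]/2))
    R=cv2.Rodrigues(c["rvec"])[0]; return f,c["cx"],c["cy"],R,-R.T@c["tvec"]
def ray(C,uv,z):
    f,cx,cy,R,p=C; d=R.T@np.array([(uv[0]-cx)/f,(uv[1]-cy)/f,1]); return p+d*(z-p[2])/d[2]
def proj(C,P):
    f,cx,cy,R,p=C; q=R@(np.array(P)-p); return np.array([cx+f*q[0]/q[2],cy+f*q[1]/q[2]])
E
python3 - <<'E'
from h import *
np.set_printoptions(precision=4,suppress=True)
C=cam("scene")
for n,uv,z in[("stand",(432,215),.03),("rail",(272,199),.022),("r1",(292,174),.022),("r2",(252,226),.022),("open",(270,199),.022),("jar",(187,202),.085),("bottle",(424,226),.17),("carton",(320,250),.06)]:
    print(n,ray(C,uv,z))
s=robot.observe();W=cam("wrist");T=Ro.from_euler("xyz",s["tcp_rot"],degrees=True).as_matrix()
print("cam in tcp",T.T@(W[4]-s["tool_pos"]),"\n",T.T@W[3].T)
E
```

```text
stand [0.5351 0.2504 0.03  ]
rail [ 0.5981 -0.1631  0.022 ]
r1 [ 0.4828 -0.1521  0.022 ]
r2 [ 0.706  -0.1697  0.022 ]
open [ 0.5997 -0.1682  0.022 ]
jar [ 0.7348 -0.3236  0.085 ]
bottle [0.7215 0.2404 0.17  ]
carton [0.7576 0.03   0.06  ]
cam in tcp [ 0.0698 -0.0002 -0.0692] 
 [[ 0.0008 -0.9614 -0.2751]
 [ 1.      0.0005  0.001 ]
 [-0.0008 -0.2751  0.9614]]
```

View pics/side0.png

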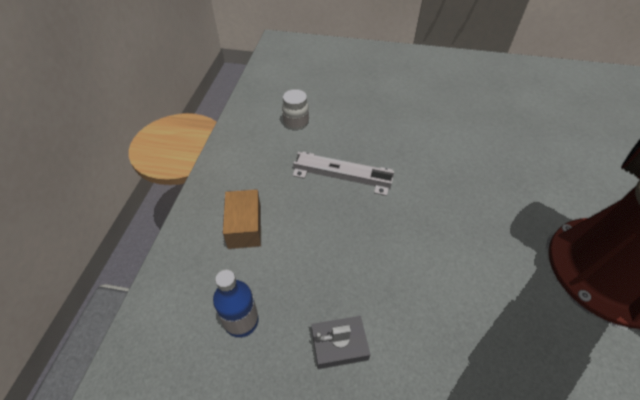

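The side view shows the stand at (340,342) with the prong pointing left, away from the base, the rail from (298,160) to (392,175) with the opening near (335,166). Next, near looks at both with the wrist camera.

```bash
python3 - <<'E'
from h import *
np.set_printoptions(precision=4,suppress=True)
for n,p in(("rail",[.60,-.165,.27]),("stand",[.53,.25,.26])):
    robot.move_pose(p,[180,0,180]); robot.pause(.3)
    C=cam("wrist"); im=robot.grab_frame("wrist"); cv2.imwrite(f"pics/{n}1.png",im)
    np.save(f"{n}1.npy",np.array(C,dtype=object),allow_pickle=True)
    print(robot.observe()["time"],robot.observe()["tool_pos"],robot.observe()["q"],robot.observe()["ft_force"])
E
```

```text
3.3583 [ 0.6    -0.1648  0.27  ] [-27.3821   9.6233   6.0134  86.3898   0.0005 -27.3957] [-0.3991  0.3287  0.0034]
5.2583 [0.5302 0.2496 0.26  ] [12.4308  3.2614 -1.8251 84.9171 -0.0012 12.4723] [-0.5963  0.113   0.909 ]
```

View pics/rail1.png

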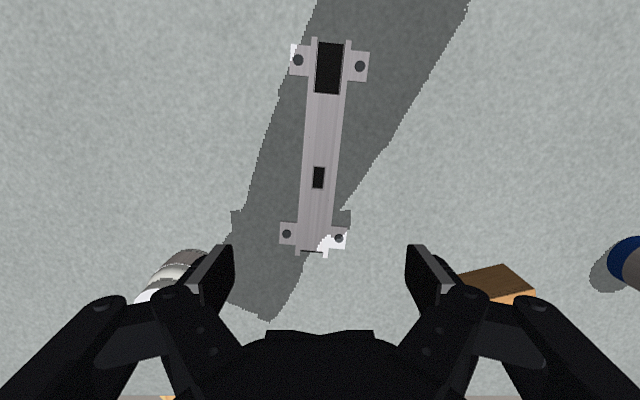

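View pics/stand1.png

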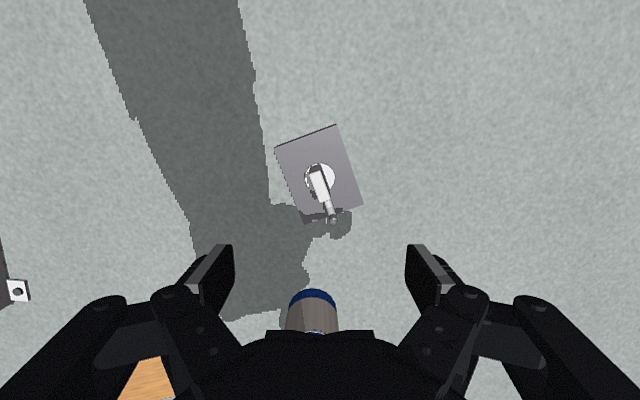

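Rail view: dark opening at (318,177), rail top edges running from about (313,40)/(350,40) to (298,250)/(330,250), with the dark open channel at (329,67). Stand view: stand corners (274,147),(336,124),(363,206),(302,222), tab at about (320,185), prong tip at (333,220), bottle well beyond at (312,305).

```bash
python3 - <<'E'
from h import *
np.set_printoptions(precision=4,suppress=True)
def load(n): return cv2.imread(f"pics/{n}1.png"),np.load(f"{n}1.npy",allow_pickle=True)
im,C=load("rail"); g=im.max(2)
m=np.zeros_like(g); m[30:225,285:365]=(g[30:225,285:365]<60)
n,l,st,ce=cv2.connectedComponentsWithStats(m)
for i in range(1,n):
    if st[i,4]>60:
        r=cv2.minAreaRect(np.argwhere(l==i)[:,::-1].astype(np.float32)); b=cv2.boxPoints(r)
        print("dark",st[i],ce[i],ray(C,ce[i],.022)); print(np.array([ray(C,q,.022)[:2] for q in b]))
for v in(110,130,150,165,190,205): print(v,[int(x) for x in g[v,290:360]])
im,C=load("stand"); g=im.min(2)
m=np.zeros_like(g); m[150:230,295:345]=g[150:230,295:345]>190
n,l,st,ce=cv2.connectedComponentsWithStats(m)
for i in range(1,n):
    if st[i,4]>15: print("bright",st[i],ce[i])
print("stand corners",np.array([ray(C,q,.03)[:2] for q in[(274,147),(336,124),(363,206),(302,222)]]), [ray(C,q,.03)[:2] for q in [(318.5,175)]])
z=cv2.resize(im[115:235,260:380],None,fx=5,fy=5,interpolation=cv2.INTER_CUBIC); cv2.imwrite("pics/standz.png",z)
E
```

```text
dark [ 315   42   29   52 1238] [328.4281  67.4144] [ 0.4843 -0.1555  0.022 ]
[[ 0.5074 -0.1702]
 [ 0.4606 -0.1659]
 [ 0.4625 -0.1411]
 [ 0.5094 -0.1444]]
dark [313 167  12  21 212] [318.     177.0613] [ 0.5976 -0.1661  0.022 ]
[[ 0.6089 -0.1731]
 [ 0.5855 -0.1704]
 [ 0.5867 -0.1592]
 [ 0.6102 -0.1617]]
110 [100, 103, 104, 102, 104, 104, 105, 107, 104, 101, 105, 102, 100, 99, 91, 107, 169, 163, 161, 162, 162, 160, 161, 162, 164, 160, 163, 160, 154, 157, 154, 154, 155, 155, 158, 155, 155, 155, 160, 157, 156, 155, 158, 156, 160, 153, 155, 149, 158, 161, 156, 160, 161, 159, 107, 97, 104, 97, 99, 96, 103, 104, 106, 101, 100, 99, 101, 104, 105, 103]
130 [96, 93, 97, 96, 96, 97, 102, 101, 101, 101, 103, 100, 99, 101, 140, 166, 162, 160, 162, 161, 159, 161, 159, 161, 162, 159, 152, 154, 154, 153, 154, 154, 155, 153, 152, 156, 155, 154, 156, 156, 157, 158, 156, 151, 150, 151, 158, 161, 161, 159, 161, 154, 87, 99, 97, 96, 100, 99, 98, 98, 100, 98, 103, 103, 101, 100, 97, 97, 98, 98]
150 [96, 95, 95, 96, 96, 98, 99, 97, 97, 99, 99, 96, 105, 169, 160, 160, 163, 161, 156, 156, 156, 157, 159, 159
[... 761 characters left out ...]
 157, 156, 157, 158, 152, 104, 97, 99, 104, 99, 104, 100, 98, 98, 100, 101, 100, 100, 103, 101, 104, 100, 100, 96, 114, 189, 182, 181, 177, 175]
205 [103, 105, 101, 102, 99, 102, 97, 100, 118, 156, 150, 152, 151, 151, 148, 150, 148, 149, 150, 144, 143, 150, 151, 149, 149, 152, 154, 150, 145, 142, 147, 150, 150, 149, 146, 143, 143, 146, 152, 155, 150, 155, 153, 120, 91, 103, 103, 106, 104, 102, 94, 92, 96, 124, 133, 178, 166, 162, 159, 164, 166, 170, 167, 168, 169, 172, 174, 171, 166, 167]
bright [321 163  14  26 173] [328.3873 174.3931]
bright [309 171  25  42 395] [320.5899 188.7722]
stand corners [[0.4925 0.203 ]
 [0.4696 0.2664]
 [0.5561 0.2971]
 [0.5747 0.2304]] [array([0.5218, 0.2487])]
```

View pics/standz.png

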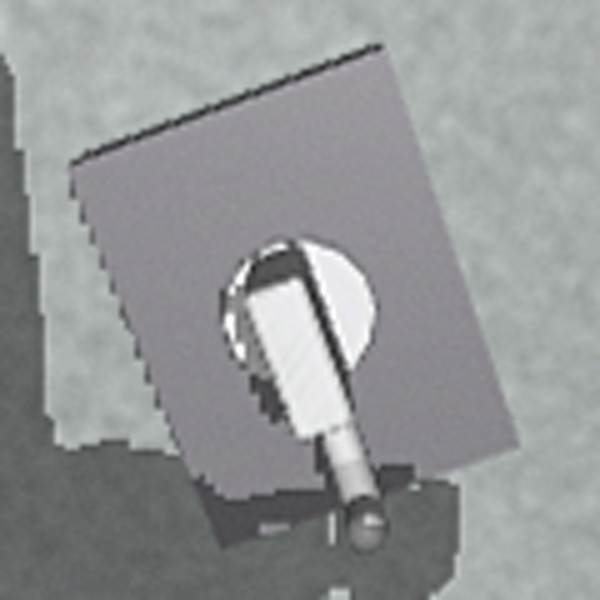

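The zoom shows tab-top corners at zoom (248,296),(297,280),(353,424),(301,438), flange circle centred at (300,315), and stand corners (72,163),(382,45),(520,445),(222,545).

```bash
python3 - <<'E'
from h import *
np.set_printoptions(precision=4,suppress=True)
C=np.load("stand1.npy",allow_pickle=True)
R=lambda L,z:np.array([ray(C,(u/5+260-.4,v/5+115-.4),z)[:2] for u,v in L])
t=R([(248,296),(297,280),(353,424),(301,438)],.075); s=R([(72,163),(382,45),(520,445),(222,545)],.03)
for n,b in(("tab",t),("stand",s)):
    d=b[2]+b[3]-b[0]-b[1]; print(n,b.mean(0),np.degrees(np.arctan2(d[1],d[0])),np.linalg.norm(d)/2,np.linalg.norm(b[1]+b[2]-b[0]-b[3])/2)
print("flange",R([(300,315)],.035))
C=np.load("rail1.npy",allow_pickle=True)
a=np.array([[(ray(C,(l,v),.022)[:2]),ray(C,(r,v),.022)[:2]] for v,l,r in((110,305.5,343.6),(130,303.9,341.6),(150,302.4,339.3),(165,301.2,337.5),(190,299.6,334.6),(205,298.3,332.7))])
mid=a.mean(1); p=np.polyfit(mid[:,0],mid[:,1],1); print(a[:,1]-a[:,0]); print("rail yaw",np.degrees(np.arctan(p[0])),"y at .5976",np.polyval(p,.5976),mid)
E
```

```text
tab [0.5234 0.2498] 20.3195755196972 0.028485965484267736 0.009584455206289144
stand [0.523  0.2499] 19.911269955150406 0.08941478207290941 0.06832538720163613
flange [[0.5235 0.2499]]
[[-0.      0.0401]
 [-0.      0.0404]
 [-0.      0.0403]
 [-0.      0.0402]
 [-0.      0.0398]
 [-0.      0.0397]]
rail yaw -5.318468098755807 y at .5976 -0.16582134138131954 [[ 0.5256 -0.1592]
 [ 0.5461 -0.161 ]
 [ 0.5675 -0.163 ]
 [ 0.584  -0.1646]
 [ 0.6126 -0.1671]
 [ 0.6305 -0.169 ]]
```

```bash
python3 - <<'E'
from h import *
np.set_printoptions(precision=4,suppress=True)
o=[180,0,-160]
robot.move_pose([.5233,.2499,.17],o)
print(robot.line_to([.5233,.2499,.115],vel=.06,guard=8))
robot.pause(.2);s=robot.observe();print(s["time"],s["tool_pos"],s["ft_force"])
robot.set_gripper(0.0)
s=robot.observe();print(s["time"],s["gripper_width"],s["gripper_force"],s["ft_force"],s["torque"])
print(robot.line_to([.5233,.2499,.145],vel=.05,guard=15))
robot.line_to([.5233,.2499,.20],vel=.15)
robot.pause(.2);s=robot.observe();print(s["time"],s["tool_pos"],s["tcp_rot"],s["gripper_width"],s["ft_force"],s["q"])
cv2.imwrite("pics/lift.png",robot.grab_frame("side"))
E
```

```text
False
6.975 [0.5235 0.2499 0.1154] [-0.0598  0.0997  0.0648]
7.6417 0.011325791645233117 58.545734882354736 [ 0.51   -1.0901  1.1111] [-0.0316  0.0102 -0.0073]
False
9.1083 [0.5227 0.2497 0.1985] [ 179.9844   -0.1239 -160.0023] 0.010984205324143265 [-0.4956 -0.0719 -0.7198] [12.6117  2.8689 -8.6198 78.6362 -0.0005 -7.3859]
```

```bash
cat >> h.py <<'E'
YAW=-5.3; u=np.array([np.cos(np.radians(YAW)),np.sin(np.radians(YAW)),0]); v=np.array([-u[1],u[0],0])
O=np.array([.5977,-.166,0]); OR=[180,0,180+YAW]
def P(a,b,z): return O+a*u+b*v+[0,0,z]
def st(): 
    s=robot.observe(); d=s["tool_pos"]-O
    print("t%.2f a%.2f b%.2f z%.2f"%(s["time"],d@u*1e3,d@v*1e3,d[2]*1e3),s["ft_force"],"tq",s["torque"],"w%.4f"%s["gripper_width"],s["tcp_rot"]); return s
np.set_printoptions(precision=3,suppress=True)
E
python3 - <<'E'
from h import *
robot.move_pose(P(-.016,0,.17),OR)
robot.line_to(P(-.016,0,.130),vel=.08); robot.pause(.2)
st()
cv2.imwrite("pics/pre.png",robot.grab_frame("wrist")[120:400,200:440])
print(robot.line_to(P(-.016,0,.112),vel=.012,guard=3)); st(); robot.pause(.2); st()
E
```

```text
t11.56 a-15.65 b-0.20 z130.67 [ 0.429 -0.699 -0.93 ] tq [-0.007  0.01   0.008] w0.0110 [-179.976    0.057  174.695]
True
t12.49 a-16.02 b-0.00 z120.09 [-0.477  0.561  3.516] tq [ 0.045  0.066 -0.031] w0.0115 [179.999  -0.005 174.699]
t12.69 a-16.02 b0.02 z120.07 [-0.411  0.025  5.377] tq [ 0.038  0.094 -0.014] w0.0112 [179.999  -0.006 174.703]
```

View pics/pre.png

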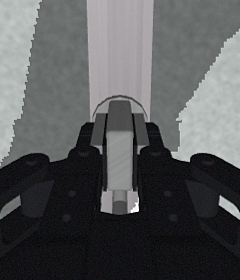

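The crop shows the tab held square between the pads, centred on the rail. Contact is at z≈120 mm. Now I slide under force control.

```bash
python3 - <<'E'
from h import *
z=.1201; fz=lambda: np.mean([robot.observe()["ft_force"][2] for _ in range(3)])+.8
for a in np.arange(-.0155,.008,.001):
    robot.line_to(P(a,0,z),vel=.02)
    f=fz(); s=robot.observe(); print("a%.1f z%.2f act%.2f f%.1f fx%.1f"%(a*1e3,z*1e3,s["tool_pos"][2]*1e3,f,s["ft_force"]@u))
    if f<1.2 and a>-.008:
        hit=robot.line_to(P(a,0,.1172),vel=.012,guard=2.5)
        s=st()
        if s["tool_pos"][2]<.1180: print("IN?");break
        z=s["tool_pos"][2]; continue
    z-=np.clip((3.5-f)*.05e-3,-.2e-3,.2e-3)
st()
E
```

```text
a-15.5 z120.10 act120.12 f2.3 fx1.0
a-14.5 z120.04 act120.07 f4.2 fx-2.4
a-13.5 z120.07 act120.08 f5.0 fx-2.3
a-12.5 z120.15 act120.06 f2.9 fx-1.5
a-11.5 z120.12 act120.06 f3.5 fx-1.3
a-10.5 z120.12 act120.06 f2.6 fx-1.5
a-9.5 z120.07 act120.08 f2.8 fx-1.5
a-8.5 z120.04 act120.07 f3.0 fx-0.9
a-7.5 z120.02 act120.07 f3.5 fx-1.5
a-6.5 z120.01 act120.06 f4.0 fx-1.9
a-5.5 z120.04 act120.05 f3.6 fx-2.2
a-4.5 z120.04 act120.02 f3.5 fx-1.5
a-3.5 z120.05 act120.02 f2.6 fx-0.2
a-2.5 z120.00 act119.97 f2.2 fx-1.1
a-1.5 z119.94 act119.85 f2.6 fx-0.1
a-0.5 z119.89 act119.59 f-0.8 fx0.3
t17.07 a-0.59 b0.03 z117.01 [ 0.107  0.225 -0.139] tq [-0.058  0.003 -0.009] w0.0113 [179.956  -0.102 174.7  ]
IN?
t17.07 a-0.59 b0.03 z117.01 [ 0.107  0.225 -0.139] tq [-0.058  0.003 -0.009] w0.0113 [179.956  -0.102 174.7  ]
```

```bash
python3 - <<'E'
from h import *
robot.line_to(P(.0003,0,.117),vel=.01); st()
print(robot.line_to(P(.0003,0,.1083),vel=.015,guard=14)); robot.pause(.2); st()
E
```

```text
t17.32 a0.37 b-0.01 z117.04 [-0.406 -0.002 -0.515] tq [-0.063 -0.027 -0.015] w0.0109 [179.965  -0.084 174.701]
False
t18.25 a0.49 b-0.09 z108.76 [-1.327 -0.026  5.649] tq [0.097 0.303 0.025] w0.0111 [179.976  -0.057 174.7  ]
```

```bash
python3 - <<'E'
from h import *
for d in range(10,91,10):
    hit=robot.line_to(P(.0003,0,.1079),vel=.02,rotation=[180,0,180+YAW-d],guard=12)
    s=st()
    if hit or np.abs(s["ft_force"]).max()>15 or abs(s["torque"][2])>.8: print("STOP",d,hit);break
E
```

```text
t18.57 a0.74 b-0.18 z108.53 [0.449 0.241 4.708] tq [ 0.052  0.054 -0.03 ] w0.0110 [-179.986    0.071  164.666]
t18.90 a0.77 b-0.21 z108.55 [-0.261 -0.229  5.696] tq [0.011 0.058 0.013] w0.0113 [-179.998    0.076  154.664]
t19.23 a0.76 b-0.21 z108.57 [0.646 0.531 6.126] tq [ 0.001  0.027 -0.016] w0.0110 [179.989   0.075 144.664]
t19.55 a0.78 b-0.21 z108.56 [-0.22  -0.042  4.63 ] tq [ 0.013 -0.015 -0.03 ] w0.0106 [179.976   0.074 134.666]
t19.88 a0.79 b-0.22 z108.56 [ 0.108 -0.074  5.411] tq [ 0.018  0.043 -0.024] w0.0110 [179.963   0.07  124.666]
t20.20 a0.82 b-0.18 z108.58 [ 0.214 -0.229  5.832] tq [ 0.054  0.015 -0.004] w0.0112 [179.948   0.064 114.668]
t20.52 a0.78 b-0.21 z108.57 [ 0.24  -0.081  6.066] tq [ 0.05  -0.022  0.023] w0.0112 [179.942   0.054 104.67 ]
t20.85 a0.80 b-0.23 z108.58 [-0.037 -0.404  5.   ] tq [ 0.017 -0.004 -0.045] w0.0112 [179.931   0.043  94.663]
t21.18 a0.78 b-0.19 z108.56 [ 0.155 -0.622  5.257] tq [-0.    -0.011 -0.005] w0.0110 [179.926   0.028  84.667]
```

```bash
python3 - <<'E'
from h import *
R=[180,0,180+YAW-90]
print(robot.line_to(P(.0007,-.0002,.1104),vel=.01,rotation=R,guard=11)); robot.pause(.2); s=st()
if s["ft_force"][2]<3 and s["tool_pos"][2]<.1115:
    robot.set_gripper(.06); st()
    p=robot.observe()["tool_pos"]; print(robot.line_to(p+[0,0,.08],vel=.1,guard=6))
    robot.move_pose(P(-.02,0,.27),[180,0,180+YAW]); robot.pause(.3); st()
    C=cam("wrist"); im=robot.grab_frame("wrist"); c=proj(C,O+[0,0,.03]).astype(int); print(c)
    a=im[max(c[1]-60,0):c[1]+60,c[0]-60:c[0]+60]; b=robot.grab_frame("side")[90:250,220:400]
    cv2.imwrite("pics/fin.png",np.hstack([cv2.resize(a,(400,400)),cv2.resize(b,(400,400))]))
E
```

```text
True
t21.68 a0.83 b-0.24 z110.15 [ 1.857 -0.528  2.352] tq [-0.121 -0.405 -0.044] w0.0114 [179.981   0.001  84.695]
t22.20 a0.56 b-0.12 z109.88 [-0.688  0.1   -0.235] tq [-0.024  0.006  0.006] w0.0598 [-179.98    -0.014   84.698]
False
t24.86 a-20.03 b0.02 z269.85 [0.143 0.484 0.512] tq [0.002 0.04  0.056] w0.0599 [179.995  -0.012 174.687]
[319 198]
```

View pics/fin.png

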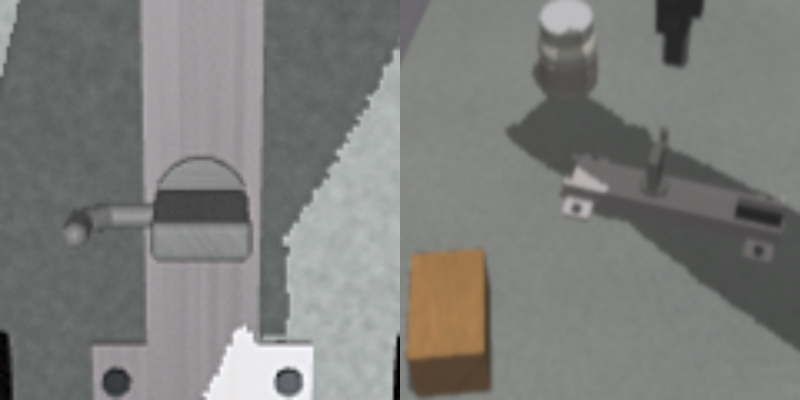

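The final view shows the hook upright in the rail, with its tab and prong square across it. The gripper is clear and the bystanders haven't moved.

```bash
python3 -c "
from plant import robot
print(robot.job_done())"
```

```text
the job is handed in; nothing more can be done
None
```

The hook is standing upright in the rail with its foot turned crosswise and locked under the strip, and the job was handed in at about 25 s of the 67 s allowed; measured contact forces on the rail stayed under about 7 N.

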